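# Check a test probe on its reference posts and present its tip to the camera

## Task

Draw the square-handled test probe out of the corked jar and check it: press its tip squarely down on the plunger of the round post, at least half of the plunger's travel, for a moment, then likewise on the square post. Then present the tip to the inspection camera: hold the probe in the air, pointing straight at the lens along its line of sight, with the tip 6 cm in front of the glass, and finish while still holding it there, steady and touching nothing else. Leave the jar standing and do not push the other things on the bench about.

Things in the scene. Friction and masses are not known exactly. Their poses are not given: they have to be found in the camera images.
- probe: test probe, 90 g. Origin: centre of the tip's flat end; z runs from tip to handle. Steel rod 8 mm thick (10 mm at the tip) up to z = 75 mm; 26 mm wide collar from 75 to 81 mm; black SQUARE handle, 24 x 24 mm, faces across x and y, from 81 to 161 mm. At the start upright in the holder jar, rod loose in the cork's bore, collar resting on the cork, origin 40 mm above the table
- holder: empty glass jar, 84 mm across, loose, 0.6 kg, its mouth stopped by a 51 mm wide cork with a 15 mm bore through the middle; the cork's top is 115 mm above the table. Origin: centre of the underside, z up. The probe must rise 75 mm to be clear of it
- round_post: round reference post, fixed, bare metal: 54 mm wide round foot (8 mm thick), 34 mm thick column, 38 mm high, with a round spring plunger standing 12 mm out of its top, so the untouched plunger's flat top is 50 mm above the origin. Origin: centre of the underside on the table, z up
- round_top (a point): centre of the top of the round post's plunger (24 mm across)
- round_plunger (a joint): how far the round plunger is pressed down, m: 0 up, 0.008 fully down; the spring takes 1.4 N to start and 5 N fully down
- square_post: square reference post, fixed, bare metal: 54 mm square foot (8 mm thick), 34 mm square column, 38 mm high, with a square spring plunger standing 12 mm out of its top, so the untouched plunger's flat top is 50 mm above the origin. Origin: centre of the underside on the table, z up
- square_top (a point): centre of the top of the square post's plunger (24 mm square)
- square_plunger (a joint): how far the square plunger is pressed down, m; the same spring and travel as the round one
- camera_head: small grey inspection camera with a black lens ring (56 mm across, pale ring light on its face) on a fixed low stand (80 mm wide). Origin: centre of the lens glass, 110 mm above the table; z points straight out of the lens, up and generally back towards the robot, 25 degrees from vertical
- focus (a point): the camera's focus point, in the air 60 mm straight out from the lens glass along its z axis (about 164 mm above the table)
- seed_jar: bystander, loose: small cork-stoppered glass jar of brown seed, 64 mm across, 115 mm high. Origin: centre of the underside, z up
- tall_jar: bystander, loose: cork-stoppered glass jar of yellow peas, 76 mm across, 135 mm high. Origin: centre of the underside, z up
- side_jar: bystander, loose: glass jar of green beans with a metal lid, 68 mm across, 120 mm high. Origin: centre of the underside, z up
- tin: bystander, loose: closed tin can, 72 mm across, 85 mm high. Origin: centre of the underside, z up
- cup: bystander, loose: open steel measuring cup, 70 mm across, 65 mm high. Origin: centre of the underside, z up
- spoon: bystander, loose: spoon with wooden handle and steel bowl lying flat, 190 mm long along its x. Origin: in the spoon, on the table
- stopper: bystander, loose: loose cork stopper standing upright, 44 mm across, 30 mm high. Origin: centre of the underside, z up
Things that resemble listed ones, but are neither listed nor needed, are in the scene too. Of the things that look like the probe, the largest one is meant.

How it is judged:
By the outcome, as a careful person would: the job done as asked, in the order asked, and still so for the second after the job is handed in, while the arm keeps its last pose, push and grip.
It also fails if it takes over 58 s, if anything falls off the work surface, if the arm or the gripper's body presses on something with over 40 N, if the wrist force passes 120 N, or if a joint passes its speed limit or range.

## Robot

A 6-joint arm with a two-finger parallel gripper is mounted at the origin on the work surface. World frame = base frame: x ahead of the robot, y to its left, z up, the work surface at z = 0. Lengths are in m, angles in rad, forces in N, time in s.
With the tool pointing down it reaches from about 0.4 to 0.925 m from the base axis. Payload 3.4 kg.
Tool frame: the origin (TCP) lies at the very end of the fingers, on their centre line; the grasp point (between the pads) lies 19 mm behind it; z points along the fingers, y is the line along which they close (so a half turn about z gives the same grasp; the last joint's range is limited). The gripper opens to 85 mm and grips with 20 to 120 N. Pads are 22 mm wide; open, the fingers measure 114 mm over their backs; the gripper's body (76 mm by 85 mm) begins 54 mm behind the grasp point. The pads swing forward as they close: fully open they stand 13 mm farther back than shut.
Start: joints at [1.194, 0.307, 1.506, -0, 1.328, -0.073], TCP at [0.171, 0.549, 0.231] pointing down, gripper open.
Joint ranges: [-3.12, 3.12], [-1.05, 2.28], [0.14, 2.33], [-1.42, 4.57], [0.1, 2.73], [-2.68, 2.68]. Speed limits (rad/s): [2.57, 2.57, 3.14, 3.14, 3.14, 3.14].

## Interface

Orientations are given as a unit quaternion [w, x, y, z].
In Python, from workcell import robot gives the robot as it stands.
- The arm moves only by the shell command python3 -m crank 'ROWS' [OPENING] [FORCE]. ROWS is JSON, a list of rows, each an object with "xyz": the shift along the tool's x, y, z normalised to -1 to 1, where 1 is 25 mm, a list of three; "yaw": the turn about the tool's z normalised to -1 to 1, where 1 is 0.08 rad. In form: [{"xyz": [dx, dy, dz], "yaw": yaw}, ...]. A call has exactly 8 rows; each row shifts and turns the commanded pose from where the row before left it, along the tool's axes as they then stand; what a row does not reach is not made up. A row lasts 1/10 s, in which the tool goes at most 50 mm and 8.59 degrees, less where a joint would pass 70% of its speed; a pose out of reach is approached as far as the arm can. A call with a number of a shift or a turn outside -1 to 1 is refused whole. A call with a gripper value outside its range is refused whole. OPENING is the closure, from 0 (fully open) to 1 (shut), set as the call begins (- or left out, the last holds). The fingers move at their own pace and stop on an object; FORCE is the grip in N (left out, the last holds). Time passes only in rows, so rows that do not move let the fingers close, or fill a call up. It gives the time, the measured TCP pose, the force, the opening and the grip force at its end, in the units of the state.
- robot.sense(): the state, without advancing time (a new reading comes with each control period).
- robot.read_camera(name): name is "scene" or "top"; returns a dict with "pixels" (400x640x3 uint8, red, green, blue), "range_z" (400x640 float32, m along the optical axis (not along the pixel's ray), 0 where there is no reading), "mtx" (3x3 intrinsics, pixels), "extrinsics" (4x4, takes a point from world to camera coordinates). Camera axes: x right, y down, z forward; pixel columns grow to the right and rows downward; lengths in m; the calibration is good to about 2 mm. A picture is of the moment at which its call begins.
- robot.job_done(): hands the job in; it is judged then, once.
Trained networks look in a picture, given as the dict that the camera call returned (one of the last four; its "shot" number tells which), for a name from the list of things; names that differ only in an ending like _2 or _b are one class to them, and where a whole thing is asked for, a point or a joint stands for the part that bears it (a point fixed in the world has none). Each returns a list of dicts, best first, with "conf" (0 to 1); they miss things now and then, are a little off and sometimes report something else, mostly with a low value. They report only what shows in the picture. A call takes as long as a camera call. They do not tell look-alikes from the thing itself.
- robot.cut_out(picture, thing): "mask" (400x640 bool, what is visible of it) and "box" ([left, top, right, bottom] in pixels, round what is visible of it).
The state is a dict: "time_s": time; "qpos": joint angles; "joint_vel": joint speeds; "joint_torque": joint torques, N m; "tool_pos": TCP position; "ee_rot": TCP orientation; "ft_force": force on the tool from outside, world axes, zero at the start; "torque": the same for the moment, N m; "width": finger opening in m; "gripper_force": force on a finger pad.
Only numpy, scipy, OpenCV 4.12 (cv2) and the standard library are available. Lean on these libraries where they do the work, as an engineer would, in place of code of your own. Each camera call takes 0.05 s, during which the arm holds its last target. There are 200 camera calls.

## Working session

There is one attempt and no reset: what is moved stays moved. The work goes in short steps, Python scripts to look and compute and a shell command to move; the robot and the scene stay as the last step left them, time stands still between calls to the robot, and variables do not carry over. Pictures are saved under pics/ and viewed, at most 10 in all, crops included, and the job is handed in when it is done.

```bash
mkdir -p pics
cat > h.py <<'E'
import numpy as np, cv2
from workcell import robot
def cloud(p):
    z=p["range_z"].astype(float); K=p["mtx"]; v,u=np.mgrid[:400,:640]
    c=np.stack([(u-K[0,2])/K[0,0]*z,(v-K[1,2])/K[1,1]*z,z],-1)
    E=p["extrinsics"]; w=(c-E[:3,3])@E[:3,:3]
    w[z<=0]=np.nan
    return w
def save(p,n): cv2.imwrite("pics/"+n,cv2.cvtColor(p["pixels"],cv2.COLOR_RGB2BGR))
E
python3 - <<'E'
from h import *
for n in("scene","top"):
    p=robot.read_camera(n); save(p,n+"0.png"); np.savez("pics/"+n+"0.npz",**{k:p[k] for k in("pixels","range_z","mtx","extrinsics")})
    w=cloud(p); print(n,(-p["extrinsics"][:3,:3].T@p["extrinsics"][:3,3]).round(3))
    for t in "probe holder round_post square_post camera_head seed_jar tall_jar side_jar tin cup spoon stopper".split():
        for d in robot.cut_out(p,t):
            m=d["mask"]; q=w[m]; q=q[~np.isnan(q[:,0])]
            print(t,round(d["conf"],2),np.array(d["box"]).round(),np.median(q,0).round(3),np.percentile(q,[2,98],0).round(3).tolist() if len(q) else 0)
print(robot.sense())
E
```

```text
scene [1.003 0.288 0.926]
probe 0.9 [446. 239. 469. 270.] [0.529 0.326 0.173] [[0.409, 0.313, -0.0], [0.538, 0.342, 0.204]]
probe 0.79 [431. 300. 450. 321.] [0.624 0.358 0.096] [[0.612, 0.349, 0.014], [0.629, 0.369, 0.121]]
probe 0.46 [473. 275. 498. 298.] [0.519 0.415 0.096] [[0.506, 0.405, 0.017], [0.526, 0.426, 0.12]]
probe 0.41 [236. 190. 258. 222.] [ 0.657 -0.153  0.106] [[0.621, -0.176, 0.046], [0.682, -0.131, 0.119]]
holder 0.59 [421. 252. 464. 298.] [0.547 0.326 0.071] [[0.512, 0.288, 0.006], [0.564, 0.364, 0.117]]
round_post 0.62 [314. 197. 333. 223.] [ 0.531 -0.013  0.021] [[0.505, -0.043, 0.004], [0.548, 0.007, 0.053]]
square_post 0.65 [332. 220. 359. 244.] [0.549 0.078 0.014] [[0.51, 0.044, -0.001], [0.566, 0.1, 0.051]]
camera_head 0.96 [238. 188. 259. 220.] [ 0.659 -0.154  0.105] [[0.621, -0.179, 0.042], [0.683, -0.132, 0.119]]
seed_jar 0.59 [307. 217. 336. 261.] [0.628 0.046 0.068] [[0.589, 0.007, 0.007], [0.647, 0.069, 0.117]]
tall_jar 0.89 [374. 321. 412. 368.] [0.749 0.308 0.088] [[0.712, 0.273, 0.005], [0.771, 0.342, 0.137]]
tall_jar 0.67 [345. 222. 351. 230.] [0.54
[... 2760 characters left out ...]
0.033]]
{'time_s': 1.3, 'qpos': array([ 1.19451324e+00,  3.06792953e-01,  1.50640275e+00, -7.11504548e-07,
        1.32839187e+00, -7.34996439e-02]), 'joint_vel': array([ 0.00027934,  0.00038076, -0.001267  ,  0.00018649,  0.00024262,
        0.00053527]), 'joint_torque': array([-9.99891854e-04, -4.57493305e+01, -2.52327901e+01, -3.12349111e-04,
        1.05374209e-03, -2.59149076e-06]), 'tool_pos': array([0.17147829, 0.54884207, 0.2313079 ]), 'ee_rot': array([9.03956962e-07, 1.50813997e-01, 9.88562157e-01, 2.40287500e-06]), 'ft_force': array([-0.49022274,  0.22087085, -0.02644051]), 'torque': array([ 0.00663355,  0.00357367, -0.0290977 ]), 'gripper_force': 0.0, 'width': 0.08542923262956577}
```

Run:
```python
from h import *
a=cv2.imread("pics/scene0.png");b=cv2.imread("pics/top0.png")
c=cv2.resize(a[220:340,380:540],(800,600),interpolation=cv2.INTER_CUBIC)
cv2.imwrite("pics/crop.png",c)
```

```text
(no output)
```

View pics/scene0.png

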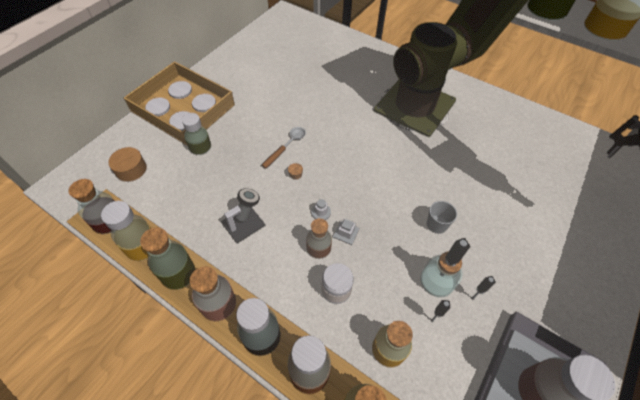

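View pics/top0.png

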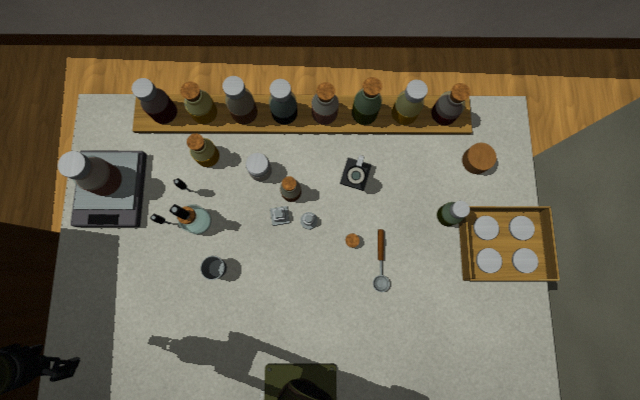

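```bash
sleep 1
```

```text
(no output)
```

View pics/crop.png

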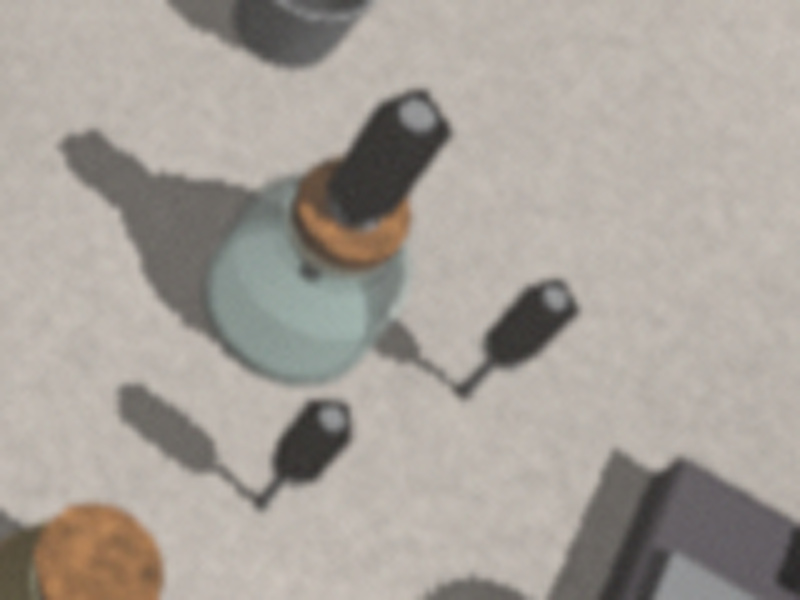

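The candidates for the probe are scene (457,254), in the corked jar, and the look-alikes at (441,309) and (485,285), which stand free on the table. The crop confirms the first: it is the largest, it has a square handle, and it sits in the cork. The posts are at scene (320,208) for the round one and (345,230) for the square one, and the camera is at (247,200). Next I'll fit the poses precisely from the depth data.

```bash
cat > fit.py <<'E'
from h import *
from scipy.optimize import least_squares
W={n:(lambda p:(cloud(p),p))(dict(np.load(f"pics/{n}0.npz"))) for n in("scene","top")}
def pts(c,r,z0,z1,ns=("scene","top")):
    q=np.concatenate([W[n][0].reshape(-1,3) for n in ns]); q=q[~np.isnan(q[:,0])]
    return q[(np.hypot(q[:,0]-c[0],q[:,1]-c[1])<r)&(q[:,2]>z0)&(q[:,2]<z1)]
def sd(d): return np.linalg.norm(np.maximum(d,0),axis=1)+np.minimum(d.max(1),0)
def model(q,p,parts,rnd):
    x,y=q[:,0]-p[0],q[:,1]-p[1]; a=p[2]; c,s=np.cos(a),np.sin(a); X,Y=c*x+s*y,-s*x+c*y; o=[]
    for h,z0,z1 in parts:
        dz=abs(q[:,2]-p[3]-(z0+z1)/2)-(z1-z0)/2
        o.append(sd(np.c_[np.hypot(X,Y)-h,dz] if rnd else np.c_[abs(X)-h,abs(Y)-h,dz]))
    return np.min(o,0)
def fit(name,c,r,z0,z1,parts,rnd=False,ns=("scene","top")):
    q=pts(c,r,z0,z1,ns); b=None
    for a in ([0] if rnd else np.arange(0,1.57,.26)):
        s=least_squares(lambda p:model(q,p,parts,rnd),[*c,a,0],loss="soft_l1",f_scale=.001)
        if b is None or s.cost<b.cost:b=s
    print(name,ns,len(q),b.x.round(4),"rms med",np.median(abs(model(q,b.x,parts,rnd))).round(4))
    return b.x
P=[(.027,0,.008),(.017,.008,.038),(.012,.038,.05)]
for ns in (("scene",),("top",),("scene","top")):
    fit("probe",(.523,.321),.035,.13,.21,[(.012,.121,.201)],ns=ns)
    fit("cork",(.523,.321),.045,.1,.118,[(.0255,.095,.115)],True,ns=ns)
    fit("square",(.54,.07),.045,.004,.06,P,ns=ns)
    fit("round",(.525,-.02),.04,.004,.06,P,True,ns=ns)
q=pts((.645,-.16),.05,.09,.14)
import sys
for ns in (("scene",),("top",),("scene","top")):
    q=pts((.645,-.16),.045,.085,.14,ns)
    def f(p):
        n=np.array([np.sin(.4363)*np.cos(p[3]),np.sin(.4363)*np.sin(p[3]),np.cos(.4363)])
        d=q-p[:3]; h=d@n; r=np.linalg.norm(d-np.outer(h,n),axis=1)
        return sd(np.c_[r-.028,abs(h+p[4]+.02)-.02])
    s=min((least_squares(f,[.645,-.16,.11,a,0],loss="soft_l1",f_scale=.001) for a in(2.4,2.8,3.2,3.6)),key=lambda s:s.cost)
    print("cam",ns,len(q),s.x.round(4),np.median(f(s.x)).round(4))
E
python3 fit.py
python3 - <<'E'
import cv2,numpy as np
a=cv2.imread("pics/scene0.png")[180:260,215:375];b=cv2.imread("pics/top0.png")[150:240,260:380]
cv2.imwrite("pics/c2.png",np.vstack([cv2.resize(a,(600,300),interpolation=2),cv2.resize(b,(600,300*3//2//1-150),interpolation=2)]))
E
```

```text
probe ('scene',) 377 [0.5216 0.3275 0.9564 0.0014] rms med 0.0005
cork ('scene',) 287 [ 5.214e-01  3.275e-01 -7.807e-01  3.000e-04] rms med 0.0008
square ('scene',) 425 [5.379e-01 7.250e-02 1.711e-01 1.000e-04] rms med 0.0008
round ('scene',) 300 [ 5.22400e-01 -1.81000e-02 -2.57437e+01  1.00000e-04] rms med 0.0008
probe ('top',) 173 [ 5.232e-01  3.241e-01  9.631e-01 -8.000e-04] rms med 0.0007
cork ('top',) 168 [ 5.24100e-01  3.23400e-01 -1.90232e+01 -1.40000e-03] rms med 0.0012
square ('top',) 289 [ 5.3940e-01  6.7900e-02  1.7158e+00 -1.0000e-03] rms med 0.001
round ('top',) 221 [ 5.2500e-01 -2.1200e-02  7.8807e+00 -9.0000e-04] rms med 0.001
probe ('scene', 'top') 550 [5.214e-01 3.268e-01 9.548e-01 8.000e-04] rms med 0.0008
cork ('scene', 'top') 455 [ 5.21800e-01  3.26400e-01  4.35694e+01 -2.00000e-04] rms med 0.0012
square ('scene', 'top') 714 [ 5.382e-01  7.150e-02  1.772e-01 -3.000e-04] rms med 0.001
round ('scene', 'top') 521 [ 5.23200e-01 -1.89000e-02 -7.40787e+01 -3.00000e-04] rms med 0.0012
cam ('scene',) 366 [ 0.6248 -0.1527  0.1398  2.838   0.0339] -0.0001
cam ('top',) 296 [ 6.4170e-01 -1.6240e-01  1.0930e-01  2.8853e+00  3.0000e-04] -0.0001
cam ('scene', 'top') 662 [ 6.3890e-01 -1.5790e-01  1.1000e-01  2.8523e+00  1.5000e-03] -0.0001
```

View pics/c2.png

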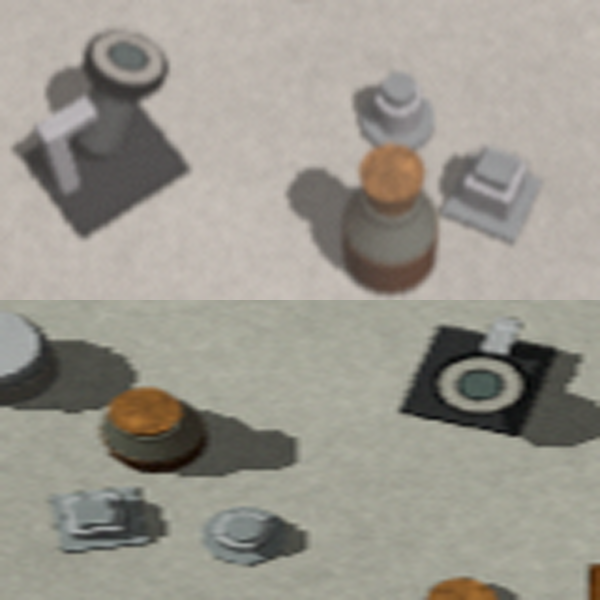

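```bash
cat > d.py <<'E'
# usage: d.py x y z psi  -> remaining shift in tool units (25 mm), yaw units (0.08)
import sys; from h import *
from scipy.spatial.transform import Rotation as R
s=robot.sense(); q=s["ee_rot"]; M=R.from_quat([*q[1:],q[0]]).as_matrix()
t=np.array([float(v) for v in sys.argv[1:4]]); d=M.T@(t-s["tool_pos"])/.025
psi=np.arctan2(M[1,1],M[0,1]); print("t",s["time_s"],"pos",s["tool_pos"].round(4),"psi",psi.round(3),"tilt",M[:,2].round(3),"F",s["ft_force"].round(1),"w",round(s["width"],4),"g",round(s["gripper_force"],1))
print("units",d.round(2),"yaw",((psi-float(sys.argv[4]))/.08).round(2))
E
python3 -m crank '[{"xyz":[-0.5,-0.13,0],"yaw":0},{"xyz":[-1,-0.27,0],"yaw":0},{"xyz":[-1,-0.27,0],"yaw":0},{"xyz":[-1,-0.27,0],"yaw":0},{"xyz":[-1,-0.27,0],"yaw":0},{"xyz":[-1,-0.27,0],"yaw":0},{"xyz":[-1,-0.27,0],"yaw":0},{"xyz":[-1,-0.27,0],"yaw":0}]' 0
python3 -m crank '[{"xyz":[-1,-0.27,0],"yaw":0},{"xyz":[-1,-0.27,0],"yaw":0},{"xyz":[-1,-0.27,0],"yaw":0},{"xyz":[-1,-0.27,0],"yaw":0},{"xyz":[-1,-0.27,0],"yaw":0},{"xyz":[-1,-0.27,0],"yaw":0},{"xyz":[-1,-0.27,0],"yaw":0},{"xyz":[-1,-0.27,0],"yaw":0}]'
python3 -m crank '[{"xyz":[-0.5,-0.13,0],"yaw":0},{"xyz":[0,0,0],"yaw":0.8},{"xyz":[0,0,0],"yaw":0.8},{"xyz":[0,0,0],"yaw":0.8},{"xyz":[0,0,0],"yaw":0.8},{"xyz":[0,0,0],"yaw":0.7},{"xyz":[0,0,0],"yaw":0},{"xyz":[0,0,0],"yaw":0}]'
python3 d.py .5224 .3258 .151 .958
```

```text
time_s: 2.1
tool_pos: [0.3368, 0.4433, 0.2314]
ee_rot: [0.0, 0.151, 0.989, -0.0]
ft_force: [0.8, 0.2, -0.9]
width: 0.0854
gripper_force: 0.0
time_s: 2.9
tool_pos: [0.5114, 0.3319, 0.2313]
ee_rot: [0.0, 0.151, 0.989, -0.0]
ft_force: [-0.3, 0.1, 0.3]
width: 0.0855
gripper_force: 0.0
time_s: 3.7
tool_pos: [0.5209, 0.3266, 0.2313]
ee_rot: [-0.0, 0.302, 0.953, -0.0]
ft_force: [0.1, 0.7, 0.0]
width: 0.0852
gripper_force: 0.0
t 3.7 pos [0.5209 0.3266 0.2313] psi 0.957 tilt [-0. -0. -1.] F [0.1 0.7 0. ] w 0.0852 g 0.0
units [-0.07  0.01  3.21] yaw -0.01
```

```bash
python3 -m crank '[{"xyz":[-0.06,0,0.4],"yaw":0},{"xyz":[0,0,0.7],"yaw":0},{"xyz":[0,0,0.7],"yaw":0},{"xyz":[0,0,0.7],"yaw":0},{"xyz":[0,0,0.4],"yaw":0},{"xyz":[0,0,0.3],"yaw":0},{"xyz":[0,0,0],"yaw":0},{"xyz":[0,0,0],"yaw":0}]'
python3 -m crank '[{"xyz":[0,0,0],"yaw":0},{"xyz":[0,0,0],"yaw":0},{"xyz":[0,0,0],"yaw":0},{"xyz":[0,0,0],"yaw":0},{"xyz":[0,0,0],"yaw":0},{"xyz":[0,0,0],"yaw":0},{"xyz":[0,0,0],"yaw":0},{"xyz":[0,0,0],"yaw":0}]' 1 60
python3 d.py .5224 .3258 .251 .958
```

```text
time_s: 4.5
tool_pos: [0.5227, 0.326, 0.1517]
ee_rot: [0.0, 0.303, 0.953, 0.0]
ft_force: [-0.5, 0.7, -0.5]
width: 0.0853
gripper_force: 0.0
time_s: 5.3
tool_pos: [0.5225, 0.3259, 0.1516]
ee_rot: [0.0, 0.303, 0.953, 0.0]
ft_force: [-0.2, -0.5, 2.6]
width: 0.0234
gripper_force: 59.5
t 5.3 pos [0.5225 0.3259 0.1516] psi 0.956 tilt [ 0.  0. -1.] F [-0.2 -0.5  2.6] w 0.0234 g 59.5
units [ 0.   -0.   -3.97] yaw -0.03
```

```bash
python3 -m crank '[{"xyz":[0,0,-0.2],"yaw":0},{"xyz":[0,0,-0.4],"yaw":0},{"xyz":[0,0,-0.6],"yaw":0},{"xyz":[0,0,-0.7],"yaw":0},{"xyz":[0,0,-0.7],"yaw":0},{"xyz":[0,0,-0.7],"yaw":0},{"xyz":[0,0,-0.6],"yaw":0},{"xyz":[0,0,-0.3],"yaw":0}]'
python3 - <<'E'
from h import *
for n in("scene","top"):
    p=robot.read_camera(n); save(p,n+"1.png"); np.savez("pics/"+n+"1.npz",**{k:p[k] for k in("pixels","range_z","mtx","extrinsics")})
a=cv2.imread("pics/scene1.png")[150:330,380:560];b=cv2.imread("pics/top1.png")[140:260,120:240]
cv2.imwrite("pics/c3.png",np.hstack([cv2.resize(x,(400,400),interpolation=2) for x in(a,b)]))
E
```

```text
time_s: 6.1
tool_pos: [0.5231, 0.3262, 0.2585]
ee_rot: [0.001, 0.303, 0.953, 0.001]
ft_force: [-0.5, -0.4, -1.0]
width: 0.0233
gripper_force: 59.1
```

View pics/c3.png

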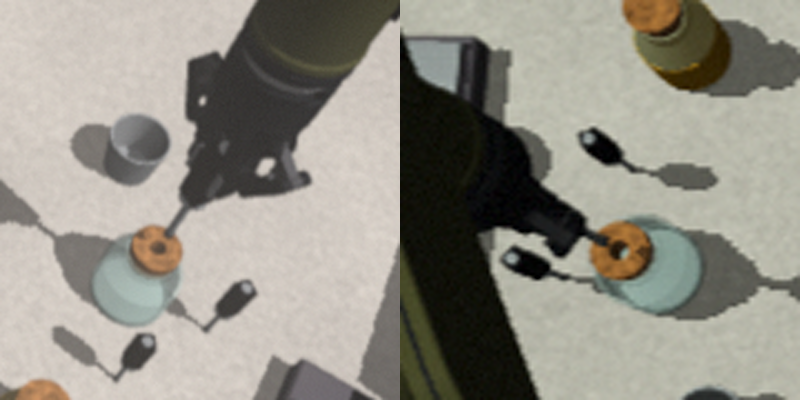

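```bash
python3 -m crank '[{"xyz":[-0.2,-0.28,-0.1],"yaw":0},{"xyz":[-0.4,-0.56,-0.1],"yaw":0},{"xyz":[-0.6,-0.85,0],"yaw":0},{"xyz":[-0.6,-0.85,0],"yaw":0},{"xyz":[-0.6,-0.85,0],"yaw":0},{"xyz":[-0.6,-0.85,0],"yaw":0},{"xyz":[-0.6,-0.85,0],"yaw":0},{"xyz":[-0.6,-0.85,0],"yaw":0}]'
python3 -m crank '[{"xyz":[-0.6,-0.85,0],"yaw":0},{"xyz":[-0.6,-0.85,0],"yaw":0},{"xyz":[-0.6,-0.85,0],"yaw":0},{"xyz":[-0.6,-0.85,0],"yaw":0},{"xyz":[-0.6,-0.85,0],"yaw":0},{"xyz":[-0.5,-0.7,0.1],"yaw":0},{"xyz":[-0.3,-0.4,0.2],"yaw":0},{"xyz":[0,0,0],"yaw":0}]'
python3 d.py .5237 -.0197 .18 .956
```

```text
time_s: 7.0
tool_pos: [0.5215, 0.1414, 0.2607]
ee_rot: [-0.001, 0.303, 0.953, -0.001]
ft_force: [-0.3, 0.2, -0.6]
width: 0.0232
gripper_force: 59.1
time_s: 7.8
tool_pos: [0.5217, -0.022, 0.2526]
ee_rot: [-0.001, 0.304, 0.953, -0.0]
ft_force: [-0.3, 0.6, -0.6]
width: 0.0233
gripper_force: 59.0
t 7.8 pos [ 0.5217 -0.022   0.2526] psi 0.953 tilt [-0.003 -0.    -1.   ] F [-0.3  0.6 -0.6] w 0.0233 g 59.0
units [-0.02  0.13  2.9 ] yaw -0.04
```

```bash
python3 -m crank '[{"xyz":[0,0.13,0.3],"yaw":0},{"xyz":[0,0,0.6],"yaw":0},{"xyz":[0,0,0.7],"yaw":0},{"xyz":[0,0,0.6],"yaw":0},{"xyz":[0,0,0.4],"yaw":0},{"xyz":[0,0,0.3],"yaw":0},{"xyz":[0,0,0],"yaw":0},{"xyz":[0,0,0],"yaw":0}]'
python3 d.py .5237 -.0197 .155 .956
cat > rod.py <<'E'
# fit the rod axis from both cameras near (x,y); args x y zlo zhi
import sys; from h import *
x,y,z0,z1=map(float,sys.argv[1:5]); rad=float(sys.argv[5]) if len(sys.argv)>5 else .03; k=sys.argv[6] if len(sys.argv)>6 else "r"
for n in("scene","top"):
    p=robot.read_camera(n); save(p,n+k+".png"); np.savez("pics/"+n+k+".npz",**{j:p[j] for j in("pixels","range_z","mtx","extrinsics")})
    w=cloud(p).reshape(-1,3); w=w[~np.isnan(w[:,0])]
    q=w[(np.hypot(w[:,0]-x,w[:,1]-y)<rad)&(w[:,2]>z0)&(w[:,2]<z1)]
    print(n,len(q))
    for a in np.arange(z0,z1,.01):
        s=q[(q[:,2]>=a)&(q[:,2]<a+.01)]
        if len(s): print(" z",round(a,3),len(s),np.median(s,0).round(4),s[:,:2].std(0).round(4))
E
python3 rod.py .5237 -.0197 .035 .15 .03 r1
python3 - <<'E'
from h import *
a=cv2.imread("pics/scener1.png")[130:260,270:400];b=cv2.imread("pics/topr1.png")[150:260,250:360]
cv2.imwrite("pics/c4.png",np.hstack([cv2.resize(x,(400,400),interpolation=2) for x in(a,b)]))
E
```

```text
time_s: 8.6
tool_pos: [0.5252, -0.0171, 0.1816]
ee_rot: [0.0, 0.302, 0.953, 0.0]
ft_force: [0.4, 0.2, -1.1]
width: 0.0236
gripper_force: 59.0
t 8.6 pos [ 0.5252 -0.0171  0.1816] psi 0.956 tilt [ 0.  0. -1.] F [ 0.4  0.2 -1.1] w 0.0236 g 59.0
units [-0.01 -0.12  1.06] yaw 0.01
scene 163
 z 0.035 51 [ 0.5319 -0.0096  0.0379] [0.007  0.0094]
 z 0.045 58 [ 0.5249 -0.0164  0.0494] [0.0062 0.006 ]
 z 0.065 3 [ 0.528  -0.0147  0.0743] [0.0009 0.0033]
 z 0.075 9 [ 0.5281 -0.012   0.0791] [0.0015 0.0022]
 z 0.085 7 [ 0.5282 -0.0114  0.0912] [0.0014 0.0021]
 z 0.095 7 [ 0.5272 -0.0122  0.1005] [0.0018 0.0015]
 z 0.105 6 [ 0.5278 -0.0134  0.1104] [0.0015 0.0021]
 z 0.115 7 [ 0.5285 -0.0116  0.1215] [0.0013 0.0018]
 z 0.125 5 [ 0.5278 -0.0134  0.128 ] [0.0006 0.0019]
 z 0.135 1 [ 0.5359 -0.0169  0.145 ] [0. 0.]
 z 0.145 9 [ 0.532  -0.0059  0.1479] [0.0045 0.005 ]
top 70
 z 0.035 31 [ 0.5166 -0.0265  0.0386] [0.0067 0.0109]
 z 0.045 34 [ 0.5211 -0.0236  0.049 ] [0.0045 0.0061]
 z 0.065 1 [ 0.5235 -0.0151  0.0694] [0. 0.]
 z 0.075 2 [ 0.5222 -0.0196  0.0776] [0.0001 0.0015]
 z 0.145 2 [ 0.5153 -0.014   0.1466] [0.0013 0.0027]
```

View pics/c4.png

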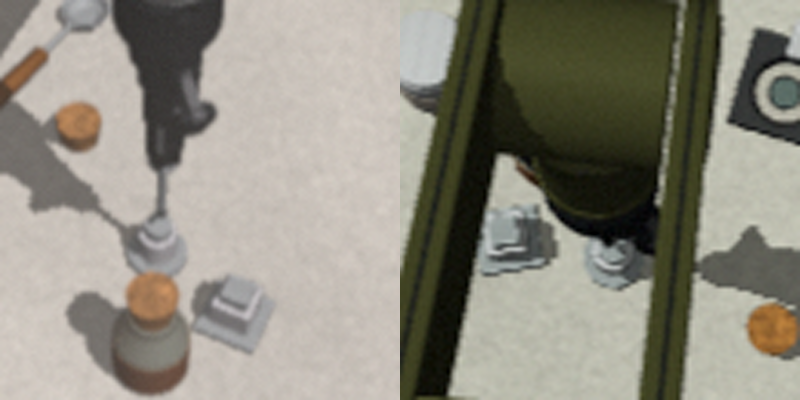

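```bash
python3 -m crank '[{"xyz":[0,-0.16,0],"yaw":0},{"xyz":[0,0,0.2],"yaw":0},{"xyz":[0,0,0.2],"yaw":0},{"xyz":[0,0,0.2],"yaw":0},{"xyz":[0,0,0.2],"yaw":0},{"xyz":[0,0,0.1],"yaw":0},{"xyz":[0,0,0.06],"yaw":0},{"xyz":[0,0,0],"yaw":0}]'
python3 d.py .523 -.0205 .155 .956
```

```text
time_s: 9.5
tool_pos: [0.5224, -0.0207, 0.1573]
ee_rot: [-0.0, 0.303, 0.953, -0.0]
ft_force: [-0.9, -0.3, 1.8]
width: 0.0232
gripper_force: 59.5
t 9.5 pos [ 0.5224 -0.0207  0.1573] psi 0.956 tilt [-0. -0. -1.] F [-0.9 -0.3  1.8] w 0.0232 g 59.5
units [-0.01  0.02  0.09] yaw 0.0
```

```bash
python3 -m crank '[{"xyz":[0,0,0.06],"yaw":0},{"xyz":[0,0,0.05],"yaw":0},{"xyz":[0,0,0],"yaw":0},{"xyz":[0,0,0],"yaw":0},{"xyz":[0,0,0],"yaw":0},{"xyz":[0,0,0],"yaw":0},{"xyz":[0,0,0],"yaw":0},{"xyz":[0,0,0],"yaw":0}]'
python3 - <<'E'
from h import *
for i in range(4): robot.read_camera("scene"); s=robot.sense(); print(s["tool_pos"].round(4),s["ft_force"].round(2))
E
```

```text
time_s: 10.3
tool_pos: [0.5225, -0.0207, 0.1546]
ee_rot: [-0.0, 0.303, 0.953, -0.0]
ft_force: [-1.1, 0.1, 3.9]
width: 0.0231
gripper_force: 59.6
[ 0.5225 -0.0207  0.1546] [-2.03 -0.83  3.34]
[ 0.5225 -0.0207  0.1545] [-1.52  0.11  3.01]
[ 0.5225 -0.0207  0.1545] [-1.12  0.2   3.19]
[ 0.5225 -0.0207  0.1546] [-0.73 -0.56  3.08]
```

```bash
python3 -m crank '[{"xyz":[0,0,-0.3],"yaw":0},{"xyz":[0,0,-0.5],"yaw":0},{"xyz":[0.17,0.3,-0.4],"yaw":0},{"xyz":[0.3,0.7,0],"yaw":0},{"xyz":[0.4,0.8,0],"yaw":0},{"xyz":[0.4,0.8,0],"yaw":0},{"xyz":[0.2,0.5,0],"yaw":0},{"xyz":[0.1,0.2,0],"yaw":0}]'
python3 d.py .538 .0695 .1545 .956; python3 rod.py .538 .0695 .035 .15 .03 r2
```

```text
time_s: 11.3
tool_pos: [0.5385, 0.0709, 0.1847]
ee_rot: [0.0, 0.302, 0.953, 0.0]
ft_force: [-0.6, 0.2, -0.6]
width: 0.0233
gripper_force: 59.2
t 11.3 pos [0.5385 0.0709 0.1847] psi 0.958 tilt [ 0.001  0.    -1.   ] F [-0.6  0.2 -0.6] w 0.0233 g 59.2
units [-0.01 -0.06  1.21] yaw 0.02
scene 214
 z 0.035 79 [0.5475 0.0805 0.0376] [0.0108 0.012 ]
 z 0.045 84 [0.5401 0.0737 0.0496] [0.0074 0.007 ]
 z 0.075 11 [0.5405 0.0759 0.0803] [0.003 0.002]
 z 0.085 8 [0.5413 0.0747 0.0916] [0.0012 0.0026]
 z 0.095 7 [0.541  0.0753 0.0997] [0.0015 0.0016]
 z 0.105 6 [0.541  0.0747 0.1103] [0.0014 0.0015]
 z 0.115 10 [0.5411 0.074  0.1207] [0.0017 0.0028]
 z 0.125 5 [0.5415 0.0758 0.1286] [0.0017 0.0012]
 z 0.145 4 [0.5467 0.0801 0.1494] [0.0031 0.005 ]
top 0
```

```bash
python3 -m crank '[{"xyz":[0,-0.06,0.2],"yaw":0},{"xyz":[0,0,0.3],"yaw":0},{"xyz":[0,0,0.3],"yaw":0},{"xyz":[0,0,0.2],"yaw":0},{"xyz":[0,0,0.13],"yaw":0},{"xyz":[0,0,0.08],"yaw":0},{"xyz":[0,0,0],"yaw":0},{"xyz":[0,0,0],"yaw":0}]'
python3 -m crank '[{"xyz":[0,0,0],"yaw":0},{"xyz":[0,0,0],"yaw":0},{"xyz":[0,0,0],"yaw":0},{"xyz":[0,0,0],"yaw":0},{"xyz":[0,0,0],"yaw":0},{"xyz":[0,0,0],"yaw":0},{"xyz":[0,0,0],"yaw":0},{"xyz":[0,0,0],"yaw":0}]'
python3 - <<'E'
from h import *
for i in range(4): robot.read_camera("scene"); s=robot.sense(); print(s["tool_pos"].round(4),s["ft_force"].round(2))
E
```

```text
time_s: 12.2
tool_pos: [0.537, 0.0679, 0.1546]
ee_rot: [-0.0, 0.303, 0.953, -0.0]
ft_force: [-1.0, -1.2, 1.9]
width: 0.0233
gripper_force: 59.5
time_s: 13.0
tool_pos: [0.5372, 0.0681, 0.1543]
ee_rot: [0.0, 0.303, 0.953, 0.0]
ft_force: [-1.5, -1.3, 3.4]
width: 0.0233
gripper_force: 59.6
[0.5373 0.0681 0.1543] [-1.91 -2.78  2.61]
[0.5372 0.0681 0.1543] [-1.93 -2.51  3.35]
[0.5372 0.0681 0.1543] [-0.7  -1.69  3.41]
[0.5372 0.0681 0.1543] [-2.   -1.8   2.96]
```

```bash
python3 -m crank '[{"xyz":[0,0,-0.3],"yaw":0},{"xyz":[0,0,-0.5],"yaw":0},{"xyz":[0,0,-0.5],"yaw":-0.5},{"xyz":[0,0,0],"yaw":-1},{"xyz":[0,0,0],"yaw":-1},{"xyz":[0,0,0],"yaw":-1},{"xyz":[0,0,0],"yaw":-1},{"xyz":[0,0,0],"yaw":-1}]'
python3 -m crank '[{"xyz":[0,0,0],"yaw":-1},{"xyz":[0,0,0],"yaw":-1},{"xyz":[0,0,0],"yaw":-1},{"xyz":[0,0,0],"yaw":-0.8},{"xyz":[0,0,0],"yaw":-0.5},{"xyz":[-0.5,0,0],"yaw":0},{"xyz":[-0.6,0,0],"yaw":0},{"xyz":[0,0,0],"yaw":0}]'
python3 d.py .5646 .0741 .1396 1.74
```

```text
time_s: 14.0
tool_pos: [0.5378, 0.0687, 0.1876]
ee_rot: [0.001, 0.086, 0.996, 0.001]
ft_force: [-0.6, -0.4, -0.4]
width: 0.0236
gripper_force: 59.1
time_s: 14.8
tool_pos: [0.5677, 0.0734, 0.1875]
ee_rot: [0.002, -0.084, 0.996, 0.0]
ft_force: [-0.1, -0.6, -1.0]
width: 0.0233
gripper_force: 59.1
t 14.8 pos [0.5677 0.0734 0.1875] psi 1.739 tilt [ 0.004  0.001 -1.   ] F [-0.1 -0.6 -1. ] w 0.0233 g 59.1
units [0.13 0.05 1.92] yaw -0.01
```

```bash
python3 -m crank '[{"xyz":[0,0.05,0.3],"yaw":0},{"xyz":[0,0,0.5],"yaw":0},{"xyz":[0,0,0.5],"yaw":0},{"xyz":[0,0,0.4],"yaw":0},{"xyz":[0,0,0.2],"yaw":0},{"xyz":[0,0,0],"yaw":0},{"xyz":[0,0,0],"yaw":0},{"xyz":[0,0,0],"yaw":0}]' - 20
python3 d.py .5646 .0741 .1396 1.74
python3 -m crank '[{"xyz":[0.2,0,0],"yaw":0},{"xyz":[0.2,0,0],"yaw":0},{"xyz":[0.2,0,0],"yaw":0},{"xyz":[0.2,0,0],"yaw":0},{"xyz":[0.2,0,0.03],"yaw":0},{"xyz":[0.2,0,0.03],"yaw":0},{"xyz":[0.2,0,0.04],"yaw":0},{"xyz":[0.2,0,0.05],"yaw":0}]'
python3 rod.py .555 .0741 .005 .14 .03 r3
python3 - <<'E'
from h import *
a=cv2.imread("pics/scener3.png")[130:270,290:430];b=cv2.imread("pics/topr3.png")[150:260,220:330]
cv2.imwrite("pics/c5.png",np.hstack([cv2.resize(x,(400,400),interpolation=2) for x in(a,b)]))
E
```

```text
time_s: 15.6
tool_pos: [0.5646, 0.074, 0.1398]
ee_rot: [0.001, -0.084, 0.996, -0.0]
ft_force: [0.2, -0.2, -1.1]
width: 0.0231
gripper_force: 59.1
t 15.6 pos [0.5646 0.074  0.1398] psi 1.74 tilt [ 0.001  0.    -1.   ] F [ 0.2 -0.2 -1.1] w 0.0231 g 59.1
units [-0.    0.    0.01] yaw -0.0
time_s: 16.4
tool_pos: [0.5245, 0.0673, 0.1358]
ee_rot: [0.0, -0.084, 0.996, 0.0]
ft_force: [3.8, 0.3, 2.1]
width: 0.0236
gripper_force: 58.7
scene 478
 z 0.005 130 [0.5567 0.0806 0.0078] [0.0089 0.0172]
 z 0.015 27 [0.5532 0.0818 0.0203] [0.0076 0.0111]
 z 0.025 28 [0.5544 0.0791 0.0318] [0.0086 0.012 ]
 z 0.035 64 [0.5501 0.0795 0.0387] [0.0092 0.0108]
 z 0.045 67 [0.5422 0.0774 0.05  ] [0.0096 0.0069]
 z 0.055 8 [0.5552 0.0754 0.0604] [0.0015 0.002 ]
 z 0.065 10 [0.5526 0.0757 0.0688] [0.0021 0.0024]
 z 0.075 11 [0.5497 0.074  0.0794] [0.0019 0.0023]
 z 0.085 9 [0.5469 0.0739 0.089 ] [0.0018 0.0018]
 z 0.095 4 [0.5469 0.0768 0.1032] [0.0054 0.0089]
 z 0.105 27 [0.5494 0.0768 0.1102] [0.0049 0.0062]
 z 0.115 36 [0.5479 0.0751 0.1197] [0.0048 0.0076]
 z 0.125 39 [0.5452 0.0754 0.1301] [0.0038 0.0068]
 z 0.135 18 [0.5429 0.0723 0.1379] [0.0033 0.0084]
top 0
```

View pics/c5.png

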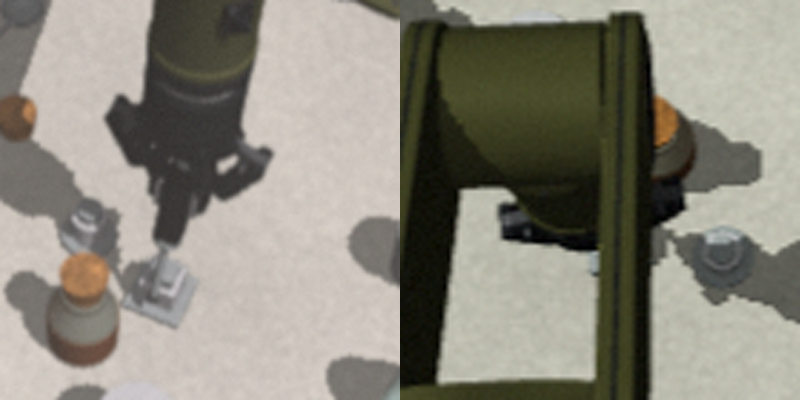

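```bash
python3 -m crank '[{"xyz":[0.15,0,0.04],"yaw":0},{"xyz":[0.15,0,0.05],"yaw":0},{"xyz":[0.15,0,0.05],"yaw":0},{"xyz":[0.15,0,0.06],"yaw":0},{"xyz":[0.11,0,0.05],"yaw":0},{"xyz":[0,0,0],"yaw":0},{"xyz":[0,0,0],"yaw":0},{"xyz":[0,0,0],"yaw":0}]'
python3 rod.py .548 .0741 .055 .115 .03 r4
python3 -m crank '[{"xyz":[-0.2,0,-0.1],"yaw":0},{"xyz":[-0.3,0,-0.2],"yaw":0},{"xyz":[-0.3,0,-0.5],"yaw":0},{"xyz":[0,0,-0.7],"yaw":0},{"xyz":[0,0,-0.8],"yaw":0},{"xyz":[0,0,-0.8],"yaw":0},{"xyz":[0,0,-0.8],"yaw":0},{"xyz":[0,0,-0.5],"yaw":0}]'
python3 d.py .5 0 .25 1.29
```

```text
time_s: 17.3
tool_pos: [0.5066, 0.0642, 0.1291]
ee_rot: [-0.001, -0.085, 0.996, -0.0]
ft_force: [3.8, 0.5, 2.4]
width: 0.0232
gripper_force: 58.3
scene 87
 z 0.055 12 [0.5515 0.0752 0.0616] [0.0022 0.0023]
 z 0.065 10 [0.5469 0.0748 0.0694] [0.0021 0.0025]
 z 0.075 12 [0.5433 0.0736 0.0805] [0.002  0.0021]
 z 0.085 9 [0.5392 0.0727 0.0893] [0.0015 0.0019]
 z 0.095 14 [0.5396 0.0761 0.1039] [0.0053 0.007 ]
 z 0.105 30 [0.5387 0.0735 0.1109] [0.0038 0.0065]
top 0
time_s: 18.2
tool_pos: [0.5267, 0.0676, 0.2405]
ee_rot: [-0.0, -0.085, 0.996, -0.0]
ft_force: [0.5, 0.1, -1.0]
width: 0.0235
gripper_force: 58.1
t 18.2 pos [0.5267 0.0676 0.2405] psi 1.74 tilt [-0.001 -0.    -1.   ] F [ 0.5  0.1 -1. ] w 0.0235 g 58.1
units [ 1.51 -2.49 -0.38] yaw 5.63
```

```bash
python3 -m crank '[{"xyz":[0,0,-0.3],"yaw":0.5},{"xyz":[0,0,-0.4],"yaw":1},{"xyz":[0,0,-0.4],"yaw":1},{"xyz":[0,0,-0.4],"yaw":1},{"xyz":[0,0,-0.4],"yaw":1},{"xyz":[0,0,-0.3],"yaw":0.8},{"xyz":[0,0,0],"yaw":0.33},{"xyz":[0,0,0],"yaw":0}]'
python3 d.py .5627 -.1377 .2937 1.29
```

```text
time_s: 19.0
tool_pos: [0.5264, 0.0676, 0.2938]
ee_rot: [-0.001, 0.14, 0.99, -0.0]
ft_force: [-0.2, -0.6, -0.7]
width: 0.0236
gripper_force: 58.0
t 19.0 pos [0.5264 0.0676 0.2938] psi 1.29 tilt [-0.002 -0.    -1.   ] F [-0.2 -0.6 -0.7] w 0.0236 g 58.0
units [-3.67 -7.49  0.  ] yaw 0.0
```

```bash
python3 -m crank '[{"xyz":[-0.15,-0.3,0],"yaw":0},{"xyz":[-0.3,-0.6,0],"yaw":0},{"xyz":[-0.4,-0.8,0],"yaw":0},{"xyz":[-0.4,-0.8,0],"yaw":0},{"xyz":[-0.4,-0.8,0],"yaw":0},{"xyz":[-0.4,-0.8,0],"yaw":0},{"xyz":[-0.4,-0.8,0],"yaw":0},{"xyz":[-0.4,-0.8,0],"yaw":0}]'
python3 -m crank '[{"xyz":[-0.4,-0.8,0],"yaw":0},{"xyz":[-0.3,-0.6,0],"yaw":0},{"xyz":[-0.12,-0.4,0],"yaw":0},{"xyz":[0,0,0],"yaw":0},{"xyz":[0,0,0],"yaw":0},{"xyz":[0,0,0],"yaw":0},{"xyz":[0,0,0],"yaw":0},{"xyz":[0,0,0],"yaw":0}]'
python3 d.py .5627 -.1377 .2637 1.29
python3 rod.py .59 -.15 .16 .33 .06 r5
python3 - <<'E'
from h import *
a=cv2.imread("pics/scener5.png")[110:250,190:330];b=cv2.imread("pics/topr5.png")[110:240,300:430]
cv2.imwrite("pics/c6.png",np.hstack([cv2.resize(x,(400,400),interpolation=2) for x in(a,b)]))
E
```

```text
time_s: 19.8
tool_pos: [0.5553, -0.0905, 0.2935]
ee_rot: [-0.001, 0.14, 0.99, -0.0]
ft_force: [-0.1, -0.2, -1.9]
width: 0.0235
gripper_force: 58.0
time_s: 20.6
tool_pos: [0.5629, -0.1372, 0.2945]
ee_rot: [0.0, 0.14, 0.99, 0.0]
ft_force: [-0.1, 0.1, -0.1]
width: 0.0235
gripper_force: 58.0
t 20.6 pos [ 0.5629 -0.1372  0.2945] psi 1.291 tilt [ 0.  0. -1.] F [-0.1  0.1 -0.1] w 0.0235 g 58.0
units [ 0.   -0.02  1.23] yaw 0.01
scene 498
 z 0.19 6 [ 0.6188 -0.1462  0.1991] [0.0033 0.0015]
 z 0.2 19 [ 0.6154 -0.1478  0.2046] [0.0024 0.0025]
 z 0.21 10 [ 0.6106 -0.1453  0.2154] [0.0019 0.0022]
 z 0.22 17 [ 0.606  -0.1445  0.2245] [0.0022 0.0023]
 z 0.23 13 [ 0.6024 -0.1438  0.2362] [0.002 0.002]
 z 0.24 15 [ 0.597  -0.1424  0.2448] [0.0019 0.0025]
 z 0.25 12 [ 0.5941 -0.1413  0.2545] [0.0018 0.002 ]
 z 0.26 22 [ 0.5917 -0.1314  0.2681] [0.0056 0.0049]
 z 0.27 53 [ 0.5925 -0.1341  0.2746] [0.0063 0.0075]
 z 0.28 63 [ 0.5878 -0.1335  0.2841] [0.0059 0.0087]
 z 0.29 60 [ 0.5844 -0.1326  0.2962] [0.0044 0.0089]
 z 0.3 68 [ 0.5793 -0.1277  0.3058] [0.0055 0.0124]
 z 0.31 79 [ 0.5766 -0.1282  0.315 ] [0.0041 0.0127]
 z 0.32 61 [ 0.5736 -0.1357  0.3244] [0.0031 0.0124]
top 26
 z 0.29 3 [ 0.5497 -0.1504  0.2995] [0.0044 0.0151]
 z 0.3 9 [ 0.5583 -0.1216  0.3066] [0.0055 0.0175]
 z 0.31 9 [ 0.5507 -0.1503  0.3134] [0.0038 0.0159]
 z 0.32 5 [ 0.557  -0.1241  0.3262] [0.0037 0.014 ]
```

View pics/c6.png

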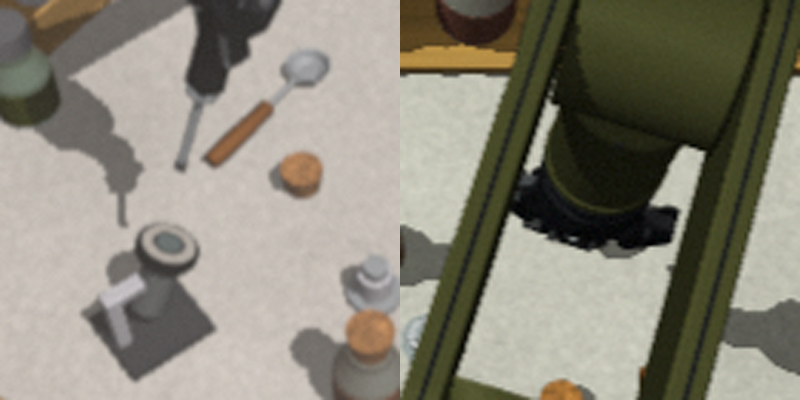

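```bash
python3 -m crank '[{"xyz":[0,0,0.1],"yaw":0},{"xyz":[0,0,0.25],"yaw":0},{"xyz":[0,0,0.3],"yaw":0},{"xyz":[0,0,0.3],"yaw":0},{"xyz":[0,0,0.18],"yaw":0},{"xyz":[0,0,0.07],"yaw":0},{"xyz":[0,0,0],"yaw":0},{"xyz":[0,0,0],"yaw":0}]'
python3 d.py .5627 -.1377 .2637 1.29
cat > fin.py <<'E'
from h import *
from scipy.optimize import least_squares
from scipy.spatial.transform import Rotation as R
p=robot.read_camera("scene"); save(p,"fin.png"); w=cloud(p).reshape(-1,3); w=w[~np.isnan(w[:,0])]; E=p["extrinsics"]; cam=-E[:3,:3].T@E[:3,3]
m=w[(np.hypot(w[:,0]-.64,w[:,1]+.16)<.045)&(w[:,2]>.085)&(w[:,2]<.135)]
def sd(d): return np.linalg.norm(np.maximum(d,0),axis=1)+np.minimum(d.max(1),0)
def fl(v):
    n=np.array([.4226*np.cos(v[3]),.4226*np.sin(v[3]),.9063]); d=m-[v[0],v[1],v[2]]; h=d@n
    return sd(np.c_[np.linalg.norm(d-np.outer(h,n),axis=1)-.028,abs(h+.02)-.02])
l=least_squares(fl,[.64,-.16,.11,2.85],loss="soft_l1",f_scale=.001).x
L=l[:3]; n=np.array([.4226*np.cos(l[3]),.4226*np.sin(l[3]),.9063])
s=robot.sense(); G=s["tool_pos"]+[0,0,.019]
T0=G-.1306*n
q=w[(w[:,2]>T0[2]+.008)&(w[:,2]<T0[2]+.062)]; d=q-T0; h=d@n; q=q[np.linalg.norm(d-np.outer(h,n),axis=1)<.012]
def fr(v):
    a=np.array([v[2],v[3],1]);a/=np.linalg.norm(a); d=q-[v[0],v[1],T0[2]]; return np.linalg.norm(d-np.outer(d@a,a),axis=1)-.004
b=least_squares(fr,[*(T0[:2]-.002*(cam-T0)[:2]),-.45,.13],loss="soft_l1",f_scale=.001).x
a=np.array([b[2],b[3],1]);a/=np.linalg.norm(a)
q2=w[(w[:,2]>T0[2]-.03)&(w[:,2]<T0[2]+.05)]; d=q2-[b[0],b[1],T0[2]]; h=d@a; r=np.linalg.norm(d-np.outer(h,a),axis=1); hh=np.sort(h[r<.008])
tip=np.array([b[0],b[1],T0[2]])+a*hh[2]
print("lens",L.round(4),"az",l[3].round(3),"rod pts",len(q),"axis",a.round(3),"az",np.arctan2(a[1],a[0]).round(3),"tilt",np.degrees(np.arccos(a[2])).round(1),"off",np.degrees(np.arccos(a@n)).round(1))
print("low ends",hh[:6].round(4),"tip",tip.round(4),"robot tip",(G-.1306*a).round(4))
print("tip rel lens: along",((tip-L)@n).round(4),"need shift",(L+.06*n-tip).round(4),"nominal",(np.array([.6157,-.153,.1644])-(G-.1306*a)).round(4))
E
python3 fin.py
```

```text
time_s: 21.5
tool_pos: [0.5632, -0.1381, 0.2645]
ee_rot: [0.0, 0.14, 0.99, -0.0]
ft_force: [-0.7, 0.1, -1.5]
width: 0.0232
gripper_force: 58.0
t 21.5 pos [ 0.5632 -0.1381  0.2645] psi 1.29 tilt [ 0. -0. -1.] F [-0.7  0.1 -1.5] w 0.0232 g 58.0
units [0.02 0.01 0.03] yaw -0.01
lens [ 0.6384 -0.1571  0.1088] az 2.816 rod pts 70 axis [-0.404  0.111  0.908] az 2.873 tilt 24.8 off 1.4
low ends [0.0014 0.0017 0.0018 0.0019 0.0026 0.0034] tip [ 0.616  -0.1508  0.1669] robot tip [ 0.616  -0.1526  0.1651]
tip rel lens: along 0.0625 need shift [-0.0016  0.0018 -0.0037] nominal [-0.0003 -0.0004 -0.0007]
```

```bash
python3 -m crank '[{"xyz":[0.03,0,0.04],"yaw":0},{"xyz":[0,0,0],"yaw":0},{"xyz":[0,0,0],"yaw":0},{"xyz":[0,0,0],"yaw":0},{"xyz":[0,0,0],"yaw":0},{"xyz":[0,0,0],"yaw":0},{"xyz":[0,0,0],"yaw":0},{"xyz":[0,0,0],"yaw":0}]'
python3 fin.py
```

```text
time_s: 22.35
tool_pos: [0.5623, -0.1378, 0.2633]
ee_rot: [0.0, 0.14, 0.99, 0.0]
ft_force: [0.1, 0.7, -1.6]
width: 0.0233
gripper_force: 58.0
lens [ 0.6384 -0.1567  0.109 ] az 2.791 rod pts 72 axis [-0.411  0.144  0.9  ] az 2.805 tilt 25.8 off 1.0
low ends [0.004  0.0041 0.0042 0.0061 0.0062 0.0069] tip [ 0.6213 -0.1494  0.1678] robot tip [ 0.616  -0.1566  0.1648]
tip rel lens: along 0.0611 need shift [-0.0067  0.0014 -0.0044] nominal [-0.0003  0.0036 -0.0004]
```

View pics/fin.png

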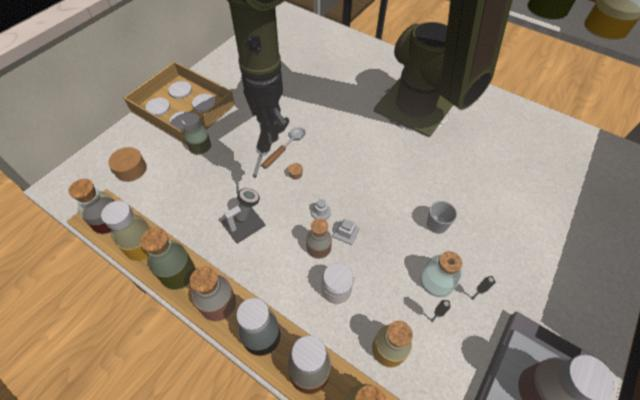

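The probe is held at (258,165), pointing at the lens at (248,197). The holder jar at (440,272) is standing and the other things are undisturbed. The last two tip estimates differ by several millimetres, so I'll average a few frames before handing in.

```bash
for i in 1 2 3 4 5 6 7 8; do python3 fin.py; done
```

```text
lens [ 0.6386 -0.1569  0.109 ] az 2.778 rod pts 72 axis [-0.418  0.117  0.901] az 2.868 tilt 25.7 off 2.3
low ends [0.0034 0.0035 0.0035 0.0036 0.0042 0.0061] tip [ 0.6208 -0.1473  0.1671] robot tip [ 0.6169 -0.1531  0.1647]
tip rel lens: along 0.0611 need shift [-0.006  -0.0006 -0.0037] nominal [-0.0012  0.0001 -0.0003]
lens [ 0.6384 -0.1569  0.1088] az 2.801 rod pts 70 axis [-0.441  0.154  0.884] az 2.806 tilt 27.8 off 2.8
low ends [0.0035 0.0044 0.0049 0.0054 0.0057 0.0068] tip [ 0.6211 -0.1485  0.1683] robot tip [ 0.6198 -0.1578  0.1668]
tip rel lens: along 0.062 need shift [-0.0067  0.     -0.0052] nominal [-0.0041  0.0048 -0.0024]
lens [ 0.6386 -0.1568  0.1089] az 2.793 rod pts 70 axis [-0.366  0.064  0.928] az 2.969 tilt 21.8 off 5.1
low ends [0.0033 0.0034 0.0039 0.0048 0.0049 0.0067] tip [ 0.6187 -0.146   0.1676] robot tip [ 0.6101 -0.1461  0.161 ]
tip rel lens: along 0.0626 need shift [-0.0039 -0.0021 -0.0043] nominal [ 0.0056 -0.0069  0.0034]
lens [ 0.6382 -0.1574  0.1091] az 2.842 rod pts 73 axis [-0.389  0.11   0.915] az 2.867 tilt 23.8 off 1.3
low ends [-0.0004  0.0002 
[... 783 characters left out ...]
-0.0009  0.002  -0.0028] nominal [0.0006 0.0007 0.0005]
lens [ 0.6384 -0.1572  0.109 ] az 2.79 rod pts 70 axis [-0.38   0.095  0.92 ] az 2.897 tilt 23.0 off 3.2
low ends [0.001  0.0019 0.0025 0.0048 0.0058 0.0059] tip [ 0.6196 -0.1462  0.1662] robot tip [ 0.6118 -0.1501  0.1621]
tip rel lens: along 0.0609 need shift [-0.005  -0.0023 -0.0028] nominal [ 0.0039 -0.0029  0.0023]
lens [ 0.6389 -0.1573  0.1093] az 2.792 rod pts 70 axis [-0.374  0.11   0.921] az 2.856 tilt 22.9 off 2.6
low ends [0.0028 0.0034 0.0047 0.0049 0.0073 0.0074] tip [ 0.6184 -0.1469  0.1683] robot tip [ 0.6111 -0.1521  0.162 ]
tip rel lens: along 0.0632 need shift [-0.0033 -0.0018 -0.0047] nominal [ 0.0046 -0.0009  0.0024]
```

Run:
```python
from workcell import robot
s=robot.sense(); print(s["time_s"],s["joint_vel"].round(4),s["gripper_force"]); print(robot.job_done())
```

```text
22.8 [-0.0011 -0.0003 -0.0013  0.0003  0.0001 -0.0023] 58.04214298725128
the job is handed in; nothing more can be done
None
```

I drew the probe, pressed it on the round post and then the square post (about 6 mm of the 8 mm travel each), and handed the job in at 22.8 s with the tip held about 6 cm from the lens, within about 2 mm and 2° of its line of sight by camera estimate.

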